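# Load a batten into the dowel-drilling jig under its sprung hold-down roller

## Robot

A 6-joint arm with a two-finger parallel gripper is mounted at the origin on the work surface. World frame = base frame: x ahead of the robot, y to its left, z up, the work surface at z = 0. Lengths are in mm, angles in rad, forces in N, time in s.
With the tool pointing down it reaches from about 275 to 750 mm from the base axis. Payload 10.2 kg.
Tool frame: the origin (TCP) lies at the very end of the fingers, on their centre line; the grasp point (between the pads) lies 19 mm behind it (ctrl.tcp_to_grasp is the distance from the TCP to the grasp point, in mm); z points along the fingers, x is the direction in which the jaws open and shut, and the axes are right-handed (so a half turn about z gives the same grasp; the last joint's range is limited). The gripper opens to 85 mm and grips with 20 to 120 N. Pads are 22 mm wide; open, the fingers measure 114 mm over their backs; the gripper's body (76 mm by 85 mm) begins 54 mm behind the grasp point. The pads swing forward as they close: fully open they stand 13 mm farther back than shut.
Start: joints at [-1.325, 0.313, 1.498, -0, 1.331, -0.223], TCP at [237.192, -468.371, 231.294] pointing down, gripper open.
Joint ranges: [-2.94, 2.94], [-0.97, 2.17], [0.19, 2.56], [-1.23, 4.37], [0.02, 3.11], [-2.88, 2.88]. Speed limits (rad/s): [2.39, 2.39, 3.01, 3.14, 3.14, 3.14].

## Interface

Orientations are given as a unit quaternion [w, x, y, z].
In Python, from rig import monitor, vision, order, ctrl gives the robot as it stands. The module is installed in compiled form; this text tells all that it offers.
- The arm moves only by the shell command python3 -m pendant 'ROWS' [FORCE]. ROWS is JSON, a list that holds one entry, the list of rows, each a list of 5 numbers: the closure, from -1 (fully open) to 1 (shut), then the shift along the world's x, y, z in m, then the turn about the world's z in degrees. In form: [[[fingers, dx, dy, dz, spin], ...]]. A call has 1 to 20 rows; each row is the pose to reach, as a shift and turn from the pose commanded when the call began; what a row does not reach only later rows make up. A row lasts 1/10 s, in which the tool goes at most 50 mm and 8.59 degrees, less where a joint would pass 70% of its speed; a pose out of reach is approached as far as the arm can. A call with a gripper value outside its range is refused whole. The fingers move at their own pace and stop on an object; FORCE is the grip in N (left out, the last holds). Time passes only in rows, so rows that repeat a pose let the fingers close. It gives the time, the measured TCP pose, the force and the opening at its end, in the units of the state.
- monitor.sense(): the state, without advancing time (a new reading comes with each control period).
- vision.capture(name): name is "side" or "top"; returns (picture, depth): 384x512x3 uint8, red, green, blue; 384x512 float32, mm along the optical axis (not along the pixel's ray), 0 where there is no reading.
- vision.camera_info(name): a dict with "fov_y" (degrees; the focal length in pixels is half the picture's height over the tangent of half this angle, whatever the lens; pixels are square), "cx", "cy" (the principal point, pixels), "R" (3x3) and "t" (3): a world point X has camera coordinates R X + t. Camera axes: x right, y down, z forward; pixel columns grow to the right and rows downward; lengths in mm; the calibration is good to about 2 mm. A picture is of the moment at which its call begins. camera_info takes no time and is no camera call.
- order.finish_job(): hands the job in, once; it reports no verdict.
The state is a dict: "time_s": time; "joints": joint angles; "dq": joint speeds; "tau": joint torques, N m; "eef_pos": TCP position; "ee_rot": TCP orientation; "force": force on the tool from outside, world axes, zero at the start; "wrist_torque": the same for the moment, N m; "grip_width": opening from 0.0 (shut) to 1.0 (fully open).
Only numpy, scipy, OpenCV 4.12 (cv2) and the standard library are available. Lean on these libraries where they do the work, as an engineer would, in place of code of your own. Each camera call takes 0.05 s, during which the arm holds its last target.

## Task

Load the loose wooden batten into the drilling jig: lay it flat on the jig's bed, push its end in under the sprung hold-down roller so that the roller rides up onto it, and slide it along the fence, under the drill bush, until it butts up firmly against the end stop. Feel for the stop and push gently: it is only nipped in place and must not be shifted. Then let go and draw back, leaving the batten flat on the bed, along the fence and tight against the stop with the roller bearing down on it, and everything else on the bench undisturbed.

Things in the scene. Friction and masses are not known exactly. Their poses are not given: they have to be found in the camera images.
- bed_entry (a point): Jig, fixed to the bench: dark wooden bed 240 x 150 mm, top 18 mm above the bench. This point: on the bed's top, middle line of the batten's path, at the edge where the batten goes in. x = feed direction (along the fence to the stop), y = square towards the fence, z up. The bed covers x 0 to 240, y -48 to +102 mm. A batten against the fence has its middle line at y = 0.
- fence_start (a point): Foot of the aluminium fence's face at the end where the batten comes in: 45 mm past the bed's entry edge, 22 mm from the path's middle line. Axes as bed_entry. The fence runs 195 mm from here along x, is 22 mm high above the bed and 25 mm thick.
- bush (a point): Top of the steel drill bush, on the path's middle line 125 mm past the bed's entry edge, 50 mm above the bed. It sits in a fixed aluminium plate, 30 mm along the feed, that reaches from behind the fence to 20 mm past the middle line; its underside is 34 mm above the bed, so the batten passes beneath with 6 mm to spare.
- holddown (a joint): Hinge of the sprung hold-down arm (rad), which reaches across the fence from a steel bracket (60 mm above the bed) behind it and carries a rubber roller. 0 = at rest, grows as the roller is pushed up, about 0.115 with the roller on the batten. It presses down with about 6 N at rest, 9 N on the batten; pushing a square end in under it takes about 10 to 15 N over some 17 mm.
- roller_center (a point): Centre of the free-turning hold-down roller, 44 mm diameter, 22 mm wide, axle square to the feed. It stands over the path's middle line, 75 mm past the bed's entry edge; at rest its underside is about 20 mm above the bed. The batten's end first touches it about 17 mm before this point.
- stop (a joint): End stop: aluminium block riding on the fence, black knob on top, flat face (36 mm wide, 28 mm high) across the batten's path. It is set anywhere from 148 to 178 mm past the bed's entry edge; where is not measured, feel for it. The value is how far it has been shifted from there (m, + along the feed; 0 = as set). Only nipped by its knob, it slips at about 20 N and does not spring back.
- batten_center (a point): Centre of the planed wooden batten, 250 mm long (x) x 44 mm wide (y) x 28 mm high (z), 0.12 to 0.22 kg, lying flat on the bench at first. Both ends are alike; either may go first, either broad face down. Gripped across its width. Once home it sticks out 75 to 100 mm past the bed's entry edge, 18 mm above the bench.

How it is judged (in metres and radians):
On the way, in this order (a step that is already met when the one before it is completed fails the run):
1. the roller has been pushed up and rides on the batten, which lies on the bed and is still short of the stop (value of joint holddown above 0.09 rad and contact force between roller and batten above 2 N and z of batten_center in the frame of bed_entry below 0.019 m and x of batten_center in the frame of stop below -0.13 m), for 0.1 s.
2. the batten is pushed up against the end stop (at least 2 N) (contact force between batten and stop above 2 N and x of batten_center in the frame of stop above -0.1275 m and value of joint holddown above 0.09 rad), for 0.1 s.
At the end, for the whole second after the job is handed in: The batten rests flat on the bed (within 1.8 mm), along the fence (within 2 mm and 0.025 rad), its end within 1.8 mm of the stop's face, still and released, with the roller bearing down on it (arm above 0.09 rad, more than 3 N); the stop not shifted by 1.5 mm or more (x of batten_center in the frame of stop above -0.1268 m and y of batten_center in the frame of bed_entry above -0.002 m and z of batten_center in the frame of bed_entry below 0.0158 m and angle between the x axis of batten_center and the x axis of bed_entry, either way round below 0.025 rad and value of joint holddown above 0.09 rad and linear speed of batten below 0.01 m/s and contact force between roller and batten above 3 N and value of joint stop below 0.0015 m); the robot touches nothing.
It fails at once if the end stop is shifted by 1.5 mm or more (value of joint stop above 0.0015 m or value of joint stop below -0.0015 m).
It fails at once if the batten is rammed against the fence or pressed into the bed (over 60 N on the jig) (contact force between batten and jig above 60 N).
It fails at once if a bystander is moved by more than 20 mm (distance of any of drill, ear_defenders, offcut, dowel_tray from where it was at the start of the episode above 0.02 m).
It also fails if it takes over 54 s, if anything falls off the work surface, if the arm or the gripper's body presses on something with over 40 N, if the wrist force passes 120 N, or if a joint passes its speed limit or range.

## Working session

There is one attempt and no reset: what is moved stays moved. The work goes in short steps, Python scripts to look and compute and a shell command to move; the robot and the scene stay as the last step left them, time stands still between calls to the robot, and variables do not carry over. Pictures are saved under pics/ and viewed, and the job is handed in when it is done.

```bash
mkdir -p pics
cat > h.py <<'E'
import numpy as np, cv2
from rig import monitor, vision, order, ctrl
def cap(n,f):
    p,d=vision.capture(n); cv2.imwrite(f'pics/{f}.png',p[:,:,::-1]); np.savez(f'pics/{f}.npz',p=p,d=d); return p,d
def world(n,d,pts,z=None):
    I=vision.camera_info(n); f=192/np.tan(np.radians(I['fov_y']/2)); R=np.array(I['R']);t=np.array(I['t']).ravel()
    o=[]
    for u,v in pts:
        ray=np.array([(u-I['cx'])/f,(v-I['cy'])/f,1])
        if z is None:
            s=np.median(d[int(v)-1:int(v)+2,int(u)-1:int(u)+2])
        else:
            c=-R.T@t; w=R.T@ray; s=(z-c[2])/w[2]
        o.append(R.T@(ray*s-t))
    return np.array(o)
def crop(f,x0,y0,x1,y1,k,out):
    p=cv2.imread(f'pics/{f}.png')[y0:y1,x0:x1]; cv2.imwrite(f'pics/{out}.png',cv2.resize(p,None,fx=k,fy=k,interpolation=cv2.INTER_CUBIC))
E
python3 - <<'E'
from h import *
print(monitor.sense())
cap('top','t0');cap('side','s0')
for n in('top','side'):print(vision.camera_info(n))
E
```

```text
{'time_s': 0.0, 'joints': array([-1.32541371e+00,  3.13482212e-01,  1.49842318e+00,  2.57735732e-06,
        1.33099504e+00, -2.23395765e-01]), 'dq': array([-0.00019688,  0.00093687,  0.00064651, -0.00057415, -0.00141602,
       -0.00097262]), 'tau': array([-3.48226768e-04, -4.12268865e+01, -2.59741598e+01, -1.73111512e-04,
        4.21758508e-03,  4.90697616e-06]), 'eef_pos': array([ 237.12289983, -468.11955102,  230.72382639]), 'ee_rot': array([-4.58150660e-04,  8.51996370e-01, -5.23547284e-01, -4.66546520e-04]), 'force': array([-0.54673962, -0.42471323, -0.10443089]), 'wrist_torque': array([-0.01231847, -0.02780269, -0.00675208]), 'grip_width': 1.0015382378701445}
{'fov_y': 56.02035709263414, 'cx': 257.3142497725734, 'cy': 193.3636771387446, 'R': array([[ 0.00527825, -0.9994745 ,  0.03198235],
       [-0.99633887, -0.00798539, -0.08511803],
       [ 0.0853287 , -0.03141598, -0.99585744]]), 't': array([ 85.2357519 , 569.67092559, 768.04474574])}
{'fov_y': 49.55219118386806, 'cx': 256.8897799848331, 'cy': 196.10660046992348, 'R': array([[ 0.97190685, -0.23497396,  0.01357638],
       [-0.15884451, -0.69739669, -0.6988607 ],
       [ 0.17368219,  0.67707096, -0.71512894]]), 't': array([-511.0724165 ,  223.22109007,  755.09997178])}
```

View pics/t0.png

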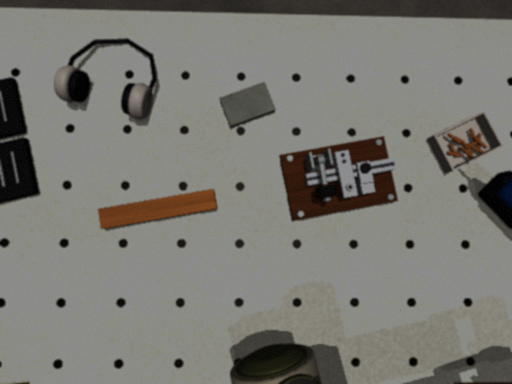

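View pics/s0.png

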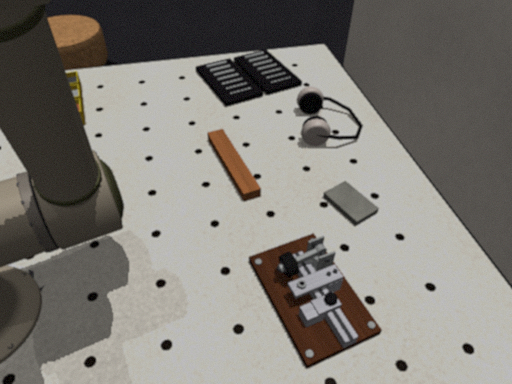

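```bash
python3 -c "
from h import *
crop('t0',270,125,410,230,5.5,'c1');crop('t0',90,180,230,240,5.5,'c2');crop('s0',240,225,390,365,4,'c3')"
```

```text
(no output)
```

View pics/c1.png

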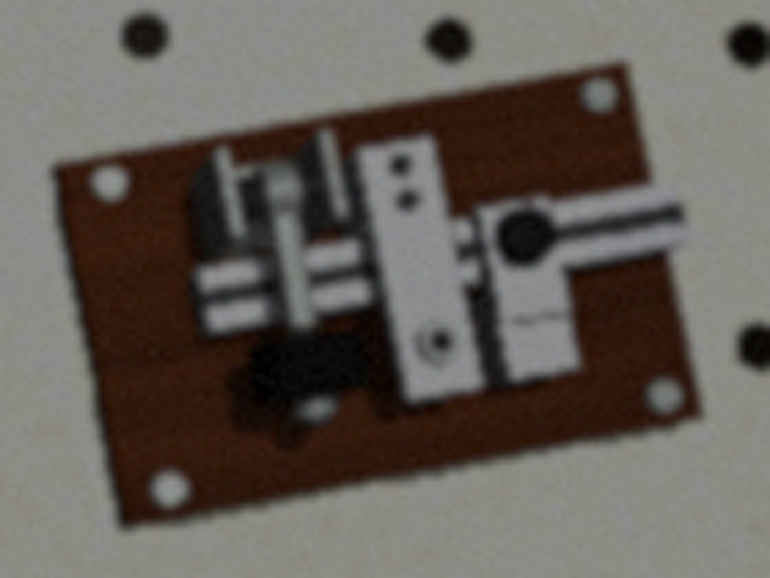

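View pics/c2.png

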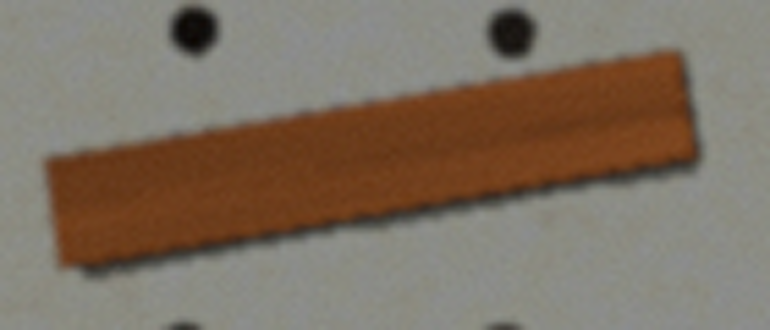

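View pics/c3.png

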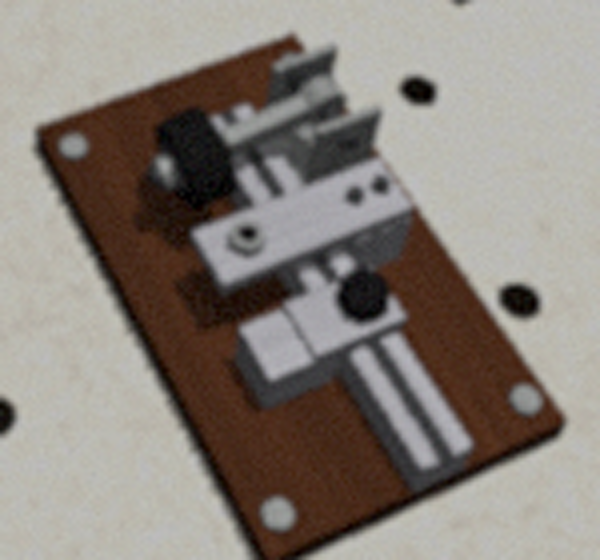

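```bash
cat >> h.py <<'E'
def brown(n,f,box,z):
    p=np.load(f'pics/{f}.npz')['p'].astype(int); m=np.zeros(p.shape[:2],np.uint8)
    x0,y0,x1,y1=box; q=p[y0:y1,x0:x1]; m[y0:y1,x0:x1]=(q[...,0]>q[...,2]*1.5+8)
    m=cv2.morphologyEx(m,cv2.MORPH_OPEN,np.ones((3,3),np.uint8))
    c=max(cv2.findContours(m,0,1)[0],key=cv2.contourArea)[:,0].astype(float)
    w=world(n,None,c,z)[:,:2]
    r=cv2.minAreaRect(w.astype(np.float32)); return r,w
E
python3 - <<'E'
from h import *
a=np.array([(55,165),(625,65),(703,412),(122,525)])/5.5+[270,125]
b=np.array([(47,158),(682,52),(697,160),(62,266)])/5.5+[90,180]
d=np.load('pics/t0.npz')['d']
for q,z in((a,18),(b,28)):
    w=world('top',d,q,z);print(w.round(1));print(np.linalg.norm(np.roll(w,-1,0)-w,axis=1).round(1),w.mean(0).round(1));
    e=w[1]-w[0]+w[2]-w[3];print(np.degrees(np.arctan2(e[1],e[0])))
print(brown('top','t0',(90,180,230,240),28)[0],brown('top','t0',(270,125,410,230),18)[0])
print(brown('side','s0',(200,120,265,205),28)[0],brown('side','s0',(240,225,390,365),18)[0])
s=np.array([(40,130),(297,38),(563,425),(268,558)])/4+[240,225]
w=world('side',d,s,18);print(w.round(1),np.linalg.norm(np.roll(w,-1,0)-w,axis=1).round(1),w.mean(0))
for nm in 'ts':
  D=np.load(f'pics/{nm}0.npz')['d']; pt=[(157,209),(300,205)] if nm=='t' else [(235,167),(262,270)]
  print(world('top' if nm=='t' else 'side',D,pt).round(1))
E
```

```text
[[ 655.8   38.7   18. ]
 [ 700.1 -196.2   18. ]
 [ 557.4 -224.6   18. ]
 [ 510.4   11.9   18. ]]
[239.  145.5 241.1 147.9] [605.9 -92.6  18. ]
-79.03408848998627
[[532.9 428.8  28. ]
 [576.4 183.3  28. ]
 [533.8 176.8  28. ]
 [491.2 421.3  28. ]]
[249.3  43.1 248.2  42.4] [533.6 302.6  28. ]
-80.03087196126346
((534.0177612304688, 303.9071960449219), (44.46866989135742, 249.14605712890625), 10.434120178222656) ((605.9215087890625, -90.99710083007812), (146.02291870117188, 237.8594512939453), 11.06397533416748)
((534.3964233398438, 294.6882019042969), (51.760833740234375, 267.62786865234375), 10.358864784240723) ((599.9918823242188, -95.91973876953125), (138.5266571044922, 240.0038299560547), 10.867384910583496)
[[ 513.3    8.    18. ]
 [ 659.1   35.4   18. ]
 [ 701.4 -197.8   18. ]
 [ 556.7 -223.8   18. ]] [148.4 237.  147.  235.8] [607.62456958 -94.54898661  18.        ]
[[533.2 304.7  28.4]
 [544.5  -5.6  17.8]]
[[536.1 270.3  29. ]
 [529.4 -26.7  18.4]]
```

The top view shows the batten at about px (157,209) and the jig at (338,178), with its entry edge on the left. Feed runs towards world −y at about −79°. Sizes come out at 239x147 and 249x43, which match the figures given. Next, move above the batten's rear part.

```bash
python3 -m pendant '[[[-1,0.014,0.042,0,4],[-1,0.028,0.085,0,8],[-1,0.042,0.127,0,12],[-1,0.056,0.17,0,16],[-1,0.07,0.212,0,20],[-1,0.085,0.255,0,24],[-1,0.099,0.297,0,28],[-1,0.113,0.34,0,32],[-1,0.127,0.382,0,36],[-1,0.141,0.425,0,40],[-1,0.155,0.467,0,44],[-1,0.169,0.51,0,48],[-1,0.183,0.552,0,52],[-1,0.197,0.595,0,56],[-1,0.212,0.637,0,60],[-1,0.226,0.68,0,64],[-1,0.24,0.722,0,68],[-1,0.254,0.765,0,73.3],[-1,0.268,0.807,0,73.3],[-1,0.282,0.85,0,73.3]]]' 90
```

```text
time_s: 2.1
eef_pos: [519.3, 383.4, 230.8]
ee_rot: [0.0, 0.996, 0.089, -0.0]
force: [0.7, -1.2, 0.4]
grip_width: 1.0
```

```bash
python3 -m pendant '[[[-1,0,0,-0.05,0],[-1,0,0,-0.1,0],[-1,0,0,-0.15,0],[-1,0,0,-0.18,0],[-1,0,0,-0.2,0],[-1,0,0,-0.2,0]]]' 90; python3 -c "
from h import *
cap('side','s1');crop('s1',150,60,350,230,4,'c4')"
```

```text
time_s: 2.7
eef_pos: [517.5, 380.8, 27.9]
ee_rot: [0.001, 0.996, 0.089, -0.003]
force: [-1.3, -0.3, -0.1]
grip_width: 0.999
```

View pics/c4.png

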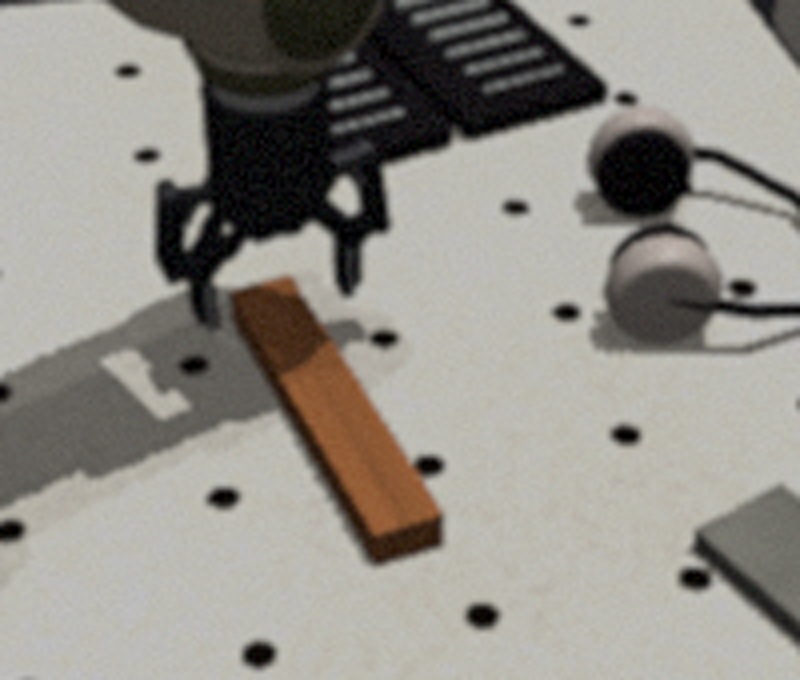

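The fingers straddle the batten near its rear end (crop px about (210,300) and (345,270)). Next: descend and grip.

```bash
python3 -m pendant '[[[-1,0,0,-0.014,0],[-1,0,0,-0.027,0],[-1,0,0,-0.027,0]]]' 60;  python3 -m pendant '[[[1,0,0,0,0],[1,0,0,0,0],[1,0,0,0,0],[1,0,0,0,0],[1,0,0,0,0],[1,0,0,0,0]]]' 60; python3 -m pendant '[[[1,0,0,0,0],[1,0,0,0,0],[1,0,0,0,0]]]' 90
```

```text
time_s: 3.05
eef_pos: [518.3, 381.1, 2.5]
ee_rot: [0.001, 0.996, 0.089, -0.001]
force: [-0.3, -0.2, -0.2]
grip_width: 1.002
time_s: 3.65
eef_pos: [519.7, 381.9, 5.3]
ee_rot: [-0.0, 0.996, 0.089, 0.001]
force: [0.2, -1.1, 6.1]
grip_width: 0.502
time_s: 3.95
eef_pos: [519.8, 381.9, 5.4]
ee_rot: [-0.0, 0.996, 0.089, 0.001]
force: [-0.5, 0.6, 7.7]
grip_width: 0.5
```

```bash
python3 -m pendant '[[[1,0,0,0.01,0],[1,0,0,0.03,0],[1,0,0,0.05,0],[1,0,-0.04,0.05,0.3],[1,0.001,-0.08,0.05,0.7],[1,0.001,-0.12,0.05,0.7],[1,0.002,-0.15,0.05,0.7],[1,0.002,-0.15,0.05,0.7],[1,0.002,-0.15,0.05,0.7]]]' 90; python3 -c "
from h import *
cap('side','s2');cap('top','t2');crop('s2',170,120,370,290,4,'c5');crop('t2',180,130,360,250,4.4,'c6')"
```

```text
time_s: 4.85
eef_pos: [521.2, 231.3, 54.6]
ee_rot: [-0.0, 0.996, 0.094, -0.0]
force: [0.5, 0.1, -1.9]
grip_width: 0.494
```

View pics/c5.png

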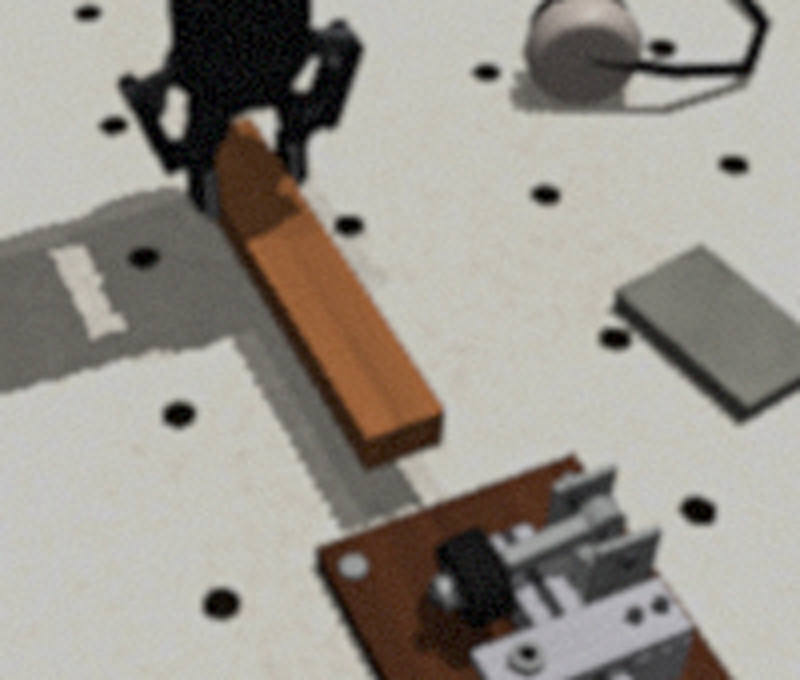

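View pics/c6.png

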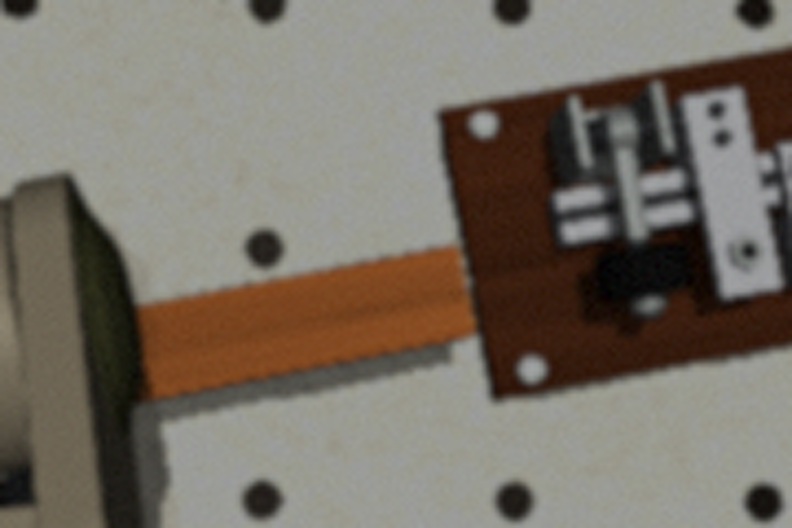

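```bash
cat >> h.py <<'E'
F=np.radians(-79.05);f=np.array([np.cos(F),np.sin(F)]);n=np.array([-f[1],f[0]]);E0=np.array([557.2,19.5])
def jig(w): r=w[:,:2]-E0; return np.c_[r@f,r@n,w[:,2]-18]
E
python3 - <<'E'
from h import *
d=np.load('pics/t2.npz')['d']
q=np.array([(442,280),(380,300),(300,320),(200,340)])/4.4+[180,130]
print(jig(world('top',d,q)).round(1))
q=np.array([(460,247),(474,332),(140,306),(150,398)])/4.4+[180,130]
print(jig(world('top',d,q,78)).round(1))
d=np.load('pics/s2.npz')['d']
q=np.array([(390,410),(350,340),(300,260)])/4+[170,120]
print(jig(world('side',d,q)).round(1))
q=np.array([(442,410),(368,440),(298,195)])/4+[170,120]
print(jig(world('side',d,q,78)).round(1))
# fence & roller check in t0 / stop
d=np.load('pics/t0.npz')['d']
q=np.array([(205,333),(370,305)])/5.5+[270,125]
print('fence',jig(world('top',d,q,40)).round(1))
q=np.array([(435,343)])/5.5+[270,125]
print('bush',jig(world('top',d,q,68)).round(1))
q=np.array([(245,240)])/4+[240,225]
print('bush side',jig(world('side',d,q,68)).round(1))
E
```

```text
[[ -22.    11.5   58.4]
 [ -52.2    7.6   58.5]
 [ -90.4    5.3   58.6]
 [-137.3    4.6   59.3]]
[[ -11.    25.    60. ]
 [ -12.2  -15.    60. ]
 [-161.6   25.    60. ]
 [-164.5  -17.4   60. ]]
[[ -22.     3.6   58.2]
 [ -71.8    4.5   60. ]
 [-136.3    4.4   60.1]]
[[ -10.3   26.5   60. ]
 [  -7.7  -15.2   60. ]
 [-184.9   24.2   60. ]]
fence [[ 42.4  20.5  22. ]
 [108.8  19.6  22. ]]
bush [[122.5  -1.2  50. ]]
bush side [[127.2  -1.3  50. ]]
```

```bash
python3 -m pendant '[[[1,0,-0.02,0,0],[1,0,-0.047,0,0],[1,0,-0.047,-0.015,0],[1,0,-0.047,-0.025,0],[1,0,-0.047,-0.027,0],[1,0,-0.047,-0.027,0],[1,0,-0.047,-0.027,0]]]' 90; python3 -c "
from h import *
print(monitor.sense()['force'])
cap('side','s3');cap('top','t3');crop('s3',200,190,360,320,5,'c7');crop('t3',180,130,360,250,4.4,'c8')"
```

```text
time_s: 5.65
eef_pos: [521.4, 185.2, 27.6]
ee_rot: [-0.0, 0.995, 0.095, 0.0]
force: [0.3, 0.0, -2.7]
grip_width: 0.496
[ 3.25142269e-01  2.36012412e-03 -2.70912809e+00]
```

View pics/c7.png

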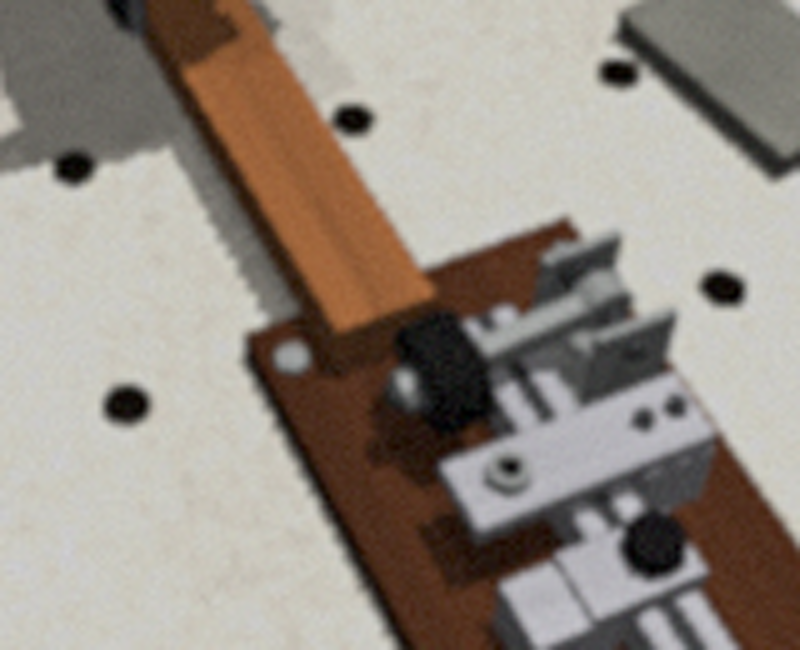

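View pics/c8.png

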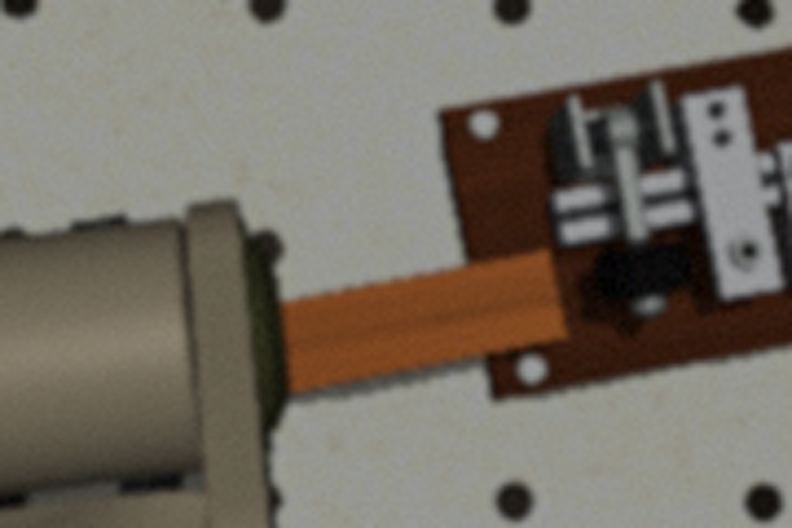

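Run:
```python
from h import *
d=np.load('pics/t3.npz')['d']
q=np.array([(540,300),(440,320),(320,340)])/4.4+[180,130]
z=world('top',d,q);print(jig(z).round(1))
q=np.array([(550,250),(568,338),(285,302),(292,391)])/4.4+[180,130]
print(jig(world('top',d,q,50)).round(1))
d=np.load('pics/s3.npz')['d']
q=np.array([(370,305),(300,190)])/5+[200,190]
print(jig(world('side',d,q)).round(1))
q=np.array([(435,293),(340,333),(268,15)])/5+[200,190]
print(jig(world('side',d,q,50)).round(1))
```

```text
[[ 25.6  -4.9  32.4]
 [-23.7  -5.5  31.2]
 [-82.2  -4.4  32.1]]
[[ 35.2  18.   32. ]
 [ 35.4 -25.3  32. ]
 [-95.4  16.6  32. ]
 [-99.8 -25.9  32. ]]
[[ 28.9  -5.8  31.9]
 [-34.6  -6.4  32.4]]
[[  34.1   20.    32. ]
 [  36.2  -22.3   32. ]
 [-132.    23.1   32. ]]
```

Front end is at x≈35, y≈−3, 4 mm above the bed and parallel to the fence. Next, feel down for the bed.

```bash
python3 -m pendant '[[[1,0,0,-0.002,0],[1,0,0,-0.002,0]]]' 90|sed -n 2,4p; python3 -m pendant '[[[1,0,0,-0.001,0],[1,0,0,-0.001,0]]]'|sed -n 2,4p; python3 -m pendant '[[[1,0,0,-0.0007,0],[1,0,0,-0.0007,0]]]'|sed -n 2,4p
```

```text
eef_pos: [521.1, 184.7, 25.2]
ee_rot: [-0.0, 0.996, 0.095, -0.0]
force: [-0.3, 0.4, -2.2]
eef_pos: [521.1, 184.6, 24.2]
ee_rot: [-0.0, 0.996, 0.095, -0.0]
force: [-0.1, 0.3, -0.9]
eef_pos: [521.2, 184.6, 23.6]
ee_rot: [0.0, 0.996, 0.095, 0.0]
force: [0.4, -0.2, -1.7]
```

```bash
python3 -m pendant '[[[1,0,0,-0.0005,0],[1,0,0,-0.0005,0]]]'|sed -n 2,4p; python3 -m pendant '[[[1,0,0,-0.0005,0],[1,0,0,-0.0005,0]]]'|sed -n 2,4p;python3 -c "
from h import *
print(monitor.sense()['wrist_torque'])"
```

```text
eef_pos: [521.2, 184.6, 23.1]
ee_rot: [0.0, 0.996, 0.095, 0.0]
force: [0.2, 0.1, -1.5]
eef_pos: [521.3, 184.7, 22.7]
ee_rot: [0.0, 0.996, 0.095, 0.0]
force: [-0.7, -0.2, 0.1]
[-0.09015475  0.02070574 -0.04966724]
```

```bash
python3 -m pendant '[[[1,0.001,-0.005,0,0],[1,0.002,-0.01,0,0],[1,0.003,-0.015,0,0],[1,0.003,-0.017,0,0],[1,0.003,-0.017,0,0]]]'|sed -n 2,4p; python3 -m pendant '[[[1,0.001,-0.0035,0,0],[1,0.0014,-0.007,0,0],[1,0.0014,-0.007,0,0]]]'|sed -n 2,4p;python3 -m pendant '[[[1,0.001,-0.0035,0,0],[1,0.0014,-0.007,0,0],[1,0.0014,-0.007,0,0]]]'|sed -n 2,4p
```

```text
eef_pos: [524.4, 167.1, 22.7]
ee_rot: [0.0, 0.996, 0.094, 0.0]
force: [0.7, -0.5, -0.1]
eef_pos: [525.6, 160.9, 22.8]
ee_rot: [-0.001, 0.996, 0.095, 0.0]
force: [-0.5, 4.4, 1.9]
eef_pos: [526.6, 154.8, 22.9]
ee_rot: [-0.001, 0.996, 0.094, -0.0]
force: [-2.8, 9.8, 4.2]
```

```bash
python3 -c "
from h import *
cap('side','s4');crop('s4',200,190,360,320,5,'c9')"
```

```text
(no output)
```

View pics/c9.png

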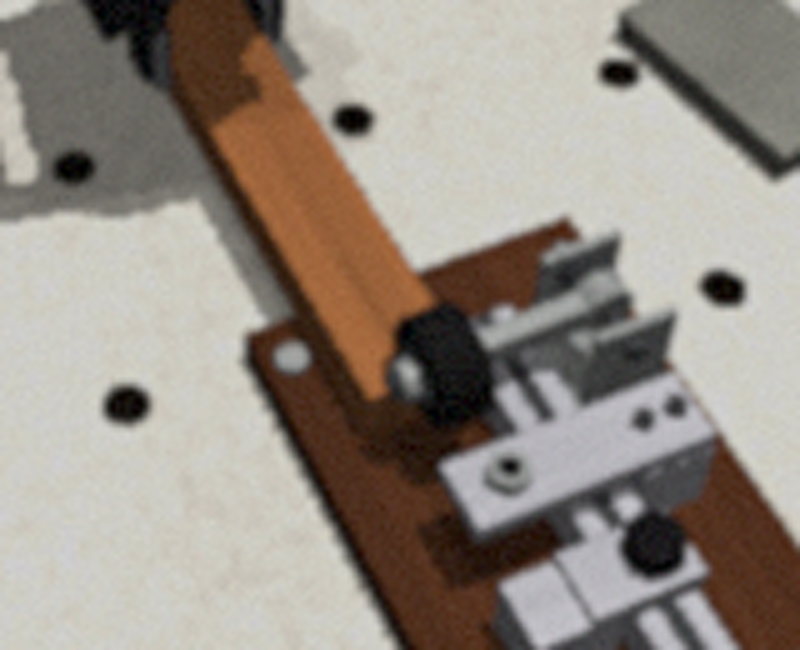

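The end is under the roller (crop px about (440,360)), with about 10 N of push, as expected. Continue.

```bash
python3 -m pendant '[[[1,0.0007,-0.0035,0,0],[1,0.0014,-0.007,0,0],[1,0.0014,-0.007,0,0]]]'|sed -n 2,4p; python3 -m pendant '[[[1,0.0007,-0.0035,0,0],[1,0.0014,-0.007,0,0],[1,0.0014,-0.007,0,0]]]'|sed -n 2,4p;python3 -m pendant '[[[1,0.0007,-0.0035,0,0],[1,0.0014,-0.007,0,0],[1,0.0014,-0.007,0,0]]]'|sed -n 2,4p
```

```text
eef_pos: [528.1, 147.6, 23.0]
ee_rot: [-0.001, 0.996, 0.094, -0.0]
force: [-3.1, 7.9, 6.4]
eef_pos: [529.6, 140.4, 23.1]
ee_rot: [-0.001, 0.996, 0.094, -0.0]
force: [-2.7, 7.3, 6.5]
eef_pos: [531.0, 133.4, 23.2]
ee_rot: [-0.001, 0.996, 0.094, 0.0]
force: [-4.2, 6.7, 7.2]
```

```bash
python3 -c "
from h import *
cap('side','s5');crop('s5',200,190,360,320,5,'c10');cap('top','t5');crop('t5',240,140,370,230,6,'c11')"
```

```text
(no output)
```

View pics/c10.png

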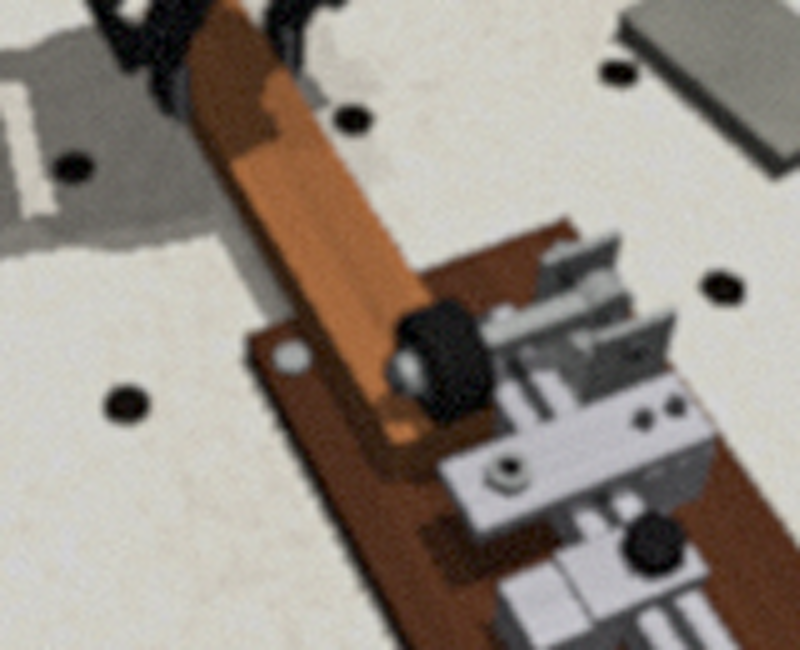

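View pics/c11.png

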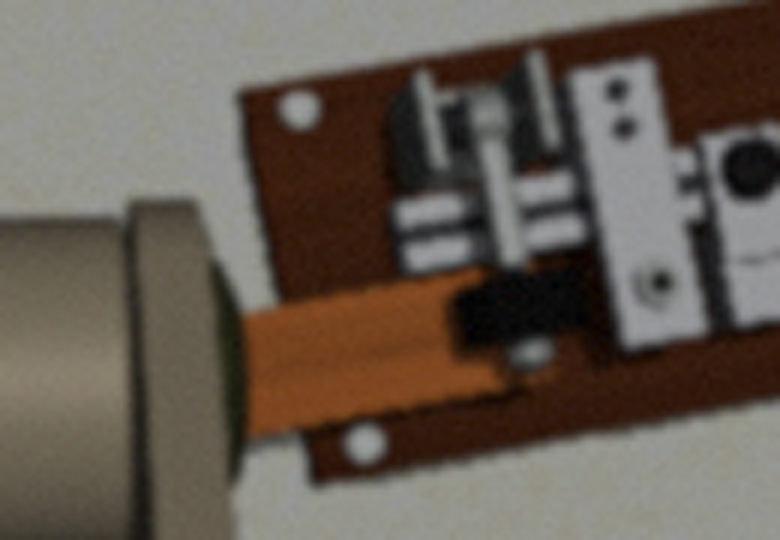

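```bash
python3 - <<'E'
from h import *
d=np.load('pics/t0.npz')['d']
q=np.array([(505,385),(580,370)])/5.5+[270,125]
print('stop',jig(world('top',d,q,46)).round(1))
d=np.load('pics/s5.npz')['d']
q=np.array([(500,585)])/5+[200,190]
print('stop side',jig(world('side',d,q,46)).round(1))
q=np.array([(400,440)])/5+[200,190]
print('end side',jig(world('side',d,q,46)).round(1))
q=np.array([(500,388)])/6+[240,140]
print('end top',jig(world('top',d,q,46)).round(1))
E
python3 -m pendant '[[[1,0.0005,-0.0025,0.0008,0],[1,0.001,-0.005,0.0008,0],[1,0.001,-0.005,0.0008,0]]]'|sed -n 2,4p
```

```text
stop [[152.9 -21.2  28. ]
 [183.3 -20.9  28. ]]
stop side [[154.1 -16.4  28. ]]
end side [[ 86.5 -21.6  28. ]]
end top [[ 67.  -26.4  28. ]]
eef_pos: [531.7, 128.1, 23.4]
ee_rot: [-0.001, 0.996, 0.094, -0.0]
force: [-2.7, 4.4, 1.4]
```

```bash
python3 -m pendant '[[[1,0.001,-0.005,0,0],[1,0.002,-0.01,0,0],[1,0.003,-0.015,0,0],[1,0.004,-0.02,0,0],[1,0.0047,-0.024,0,0],[1,0.0047,-0.024,0,0]]]'|sed -n 2,4p;python3 -m pendant '[[[1,0.001,-0.005,0,0],[1,0.002,-0.01,0,0],[1,0.003,-0.015,0,0],[1,0.004,-0.02,0,0],[1,0.004,-0.02,0,0]]]'|sed -n 2,4p
```

```text
eef_pos: [536.5, 103.8, 23.4]
ee_rot: [-0.001, 0.996, 0.094, -0.0]
force: [-3.0, 3.0, 1.5]
eef_pos: [540.5, 83.8, 23.4]
ee_rot: [-0.001, 0.996, 0.094, -0.0]
force: [-2.6, 3.0, 1.9]
```

```bash
python3 -c "
from h import *
cap('side','s6');crop('s6',200,200,360,330,5,'c12')"
```

```text
(no output)
```

View pics/c12.png

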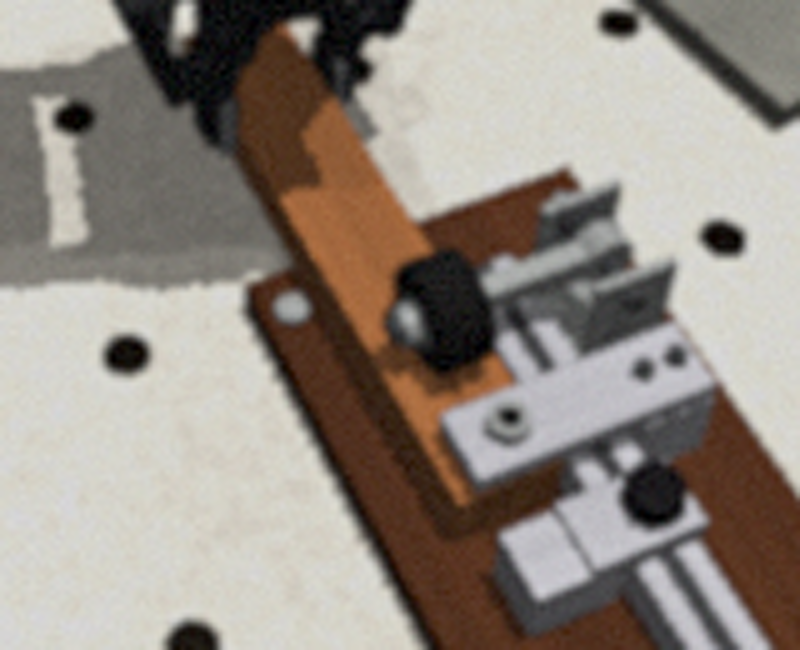

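```bash
python3 - <<'E'
from h import *
q=np.array([(462,508),(498,535)])/5+[200,200]
print(jig(world('side',None,q,46)).round(1))
E
python3 -m pendant '[[[1,0.001,-0.003,0,0],[1,0.0013,-0.006,0,0],[1,0.0013,-0.006,0,0]]]'|sed -n 2,4p
```

```text
[[139.3 -23.6  28. ]
 [153.9 -17.   28. ]]
eef_pos: [541.7, 78.1, 23.4]
ee_rot: [-0.001, 0.996, 0.094, -0.001]
force: [-4.1, 5.2, 3.4]
```

```bash
for i in 1; do python3 -m pendant '[[[1,0.0004,-0.002,0,0],[1,0.0004,-0.002,0,0]]]'|grep -E 'pos|force'; python3 -m pendant '[[[1,0.0004,-0.002,0,0],[1,0.0004,-0.002,0,0]]]'|grep -E 'pos|force'; done;  python3 -m pendant '[[[1,0.0002,-0.001,0,0],[1,0.0002,-0.001,0,0]]]'|grep -E 'pos|force'
```

```text
eef_pos: [542.0, 76.3, 23.4]
force: [-4.0, 5.5, 4.0]
eef_pos: [542.4, 74.4, 23.4]
force: [-4.8, 7.2, 3.8]
eef_pos: [542.6, 73.5, 23.4]
force: [-3.7, 6.4, 3.6]
```

```bash
python3 -m pendant '[[[1,0.0002,-0.001,0,0],[1,0.0002,-0.001,0,0]]]'|grep -E 'pos|force';  python3 -m pendant '[[[1,0.0001,-0.0007,0,0],[1,0.0001,-0.0007,0,0]]]'|grep -E 'pos|force'
```

```text
eef_pos: [542.8, 72.5, 23.4]
force: [-4.2, 7.0, 3.4]
eef_pos: [542.9, 71.8, 23.4]
force: [-4.2, 7.1, 4.2]
```

```bash
python3 -m pendant '[[[1,0.0001,-0.0007,0,0],[1,0.0001,-0.0007,0,0]]]'|grep -E 'pos|force'
```

```text
eef_pos: [543.0, 71.1, 23.4]
force: [-3.7, 7.9, 3.9]
```

```bash
python3 -m pendant '[[[1,0.0001,-0.0007,0,0],[1,0.0001,-0.0007,0,0]]]'|grep -E 'pos|force'
```

```text
eef_pos: [543.2, 70.4, 23.4]
force: [-3.3, 7.2, 3.5]
```

```bash
python3 -m pendant '[[[1,0.0001,-0.0005,0,0],[1,0.0001,-0.0005,0,0]]]'|grep -E 'pos|force'
```

```text
eef_pos: [543.3, 69.9, 23.4]
force: [-3.5, 8.0, 3.8]
```

```bash
python3 -m pendant '[[[1,0.0001,-0.0005,0,0],[1,0.0001,-0.0005,0,0]]]'|grep -E 'pos|force'
```

```text
eef_pos: [543.3, 69.5, 23.4]
force: [-3.8, 7.6, 4.1]
```

```bash
python3 -m pendant '[[[1,0.0001,-0.0005,0,0],[1,0.0001,-0.0005,0,0]]]'|grep -E 'pos|force'
```

```text
eef_pos: [543.4, 69.0, 23.4]
force: [-3.7, 8.0, 3.7]
```

```bash
python3 -m pendant '[[[1,0.0001,-0.0005,0,0],[1,0.0001,-0.0005,0,0]]]'|grep -E 'pos|force'
```

```text
eef_pos: [543.5, 68.4, 23.4]
force: [-3.8, 7.1, 3.6]
```

```bash
python3 -c "
from h import *
cap('side','s7');crop('s7',270,270,350,335,9,'c13')
q=np.array([(0,0)])"
```

```text
(no output)
```

View pics/c13.png

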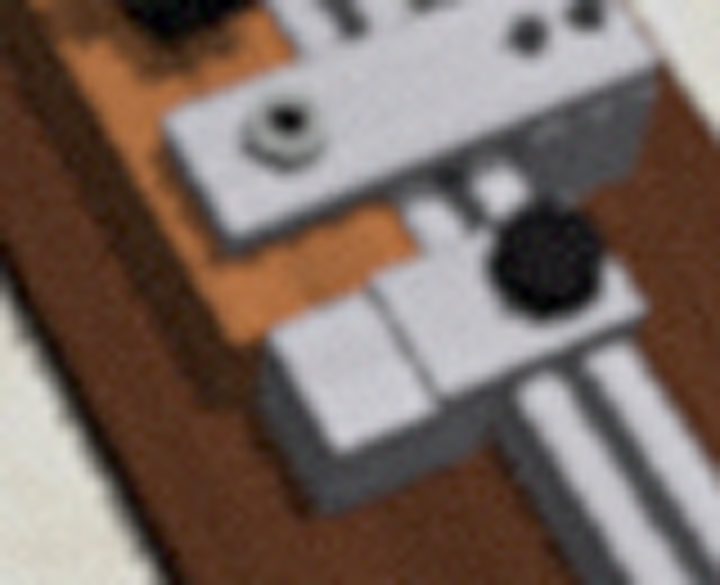

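The batten's end (crop px about (240,345)) is now right at the stop's face (270,335). Continue with fine steps.

```bash
python3 -m pendant '[[[1,0.0001,-0.0004,0,0],[1,0.0001,-0.0004,0,0]]]'|grep -E 'pos|force'
python3 - <<'E'
from h import *
from scipy.ndimage import shift
a=np.load('pics/s6.npz')['p'].astype(np.float32).mean(2)
b=np.load('pics/s7.npz')['p'].astype(np.float32).mean(2)
s0=np.load('pics/s0.npz')['p'].astype(np.float32).mean(2)
# knob region
for k in(a,s0):
  w=np.outer(np.hanning(26),np.hanning(26)).astype(np.float32)
  print(cv2.phaseCorrelate(np.ascontiguousarray(k[286:312,318:344]),np.ascontiguousarray(b[286:312,318:344]),w))
E
```

```text
eef_pos: [543.6, 68.1, 23.4]
force: [-3.9, 8.3, 3.5]
((0.21611589654276564, 0.47300594612728375), 0.9850674607626204)
((-0.16705711420483027, 0.4903813483893753), 0.8356732511062518)
```

Run:
```python
from h import *
g=lambda f:np.load(f'pics/{f}.npz')['p'].astype(np.float32).mean(2)
im={k:g(k) for k in('s0','s3','s4','s5','s6','s7')}
def pc(a,b,x0,y0,x1,y1):
  w=np.outer(np.hanning(y1-y0),np.hanning(x1-x0)).astype(np.float32)
  return np.round(cv2.phaseCorrelate(np.ascontiguousarray(a[y0:y1,x0:x1]),np.ascontiguousarray(b[y0:y1,x0:x1]),w)[0],2)
for nm,bx in dict(stop=(305,288,344,322),knob=(318,286,344,312),bush=(288,272,316,300),holes=(315,260,345,285),screw=(350,305,395,345)).items():
  print(nm,[ (k,pc(im[k],im['s7'],*bx).tolist()) for k in im if k!='s7'])
```

```text
stop [('s0', [0.06, 0.23]), ('s3', [-0.17, 0.07]), ('s4', [0.17, 0.11]), ('s5', [0.03, -0.02]), ('s6', [0.07, 0.36])]
knob [('s0', [-0.17, 0.49]), ('s3', [0.15, 0.2]), ('s4', [0.41, 0.36]), ('s5', [0.42, 0.41]), ('s6', [0.22, 0.47])]
bush [('s0', [0.21, -0.02]), ('s3', [-0.17, -0.05]), ('s4', [0.11, 0.09]), ('s5', [-0.1, -0.11]), ('s6', [0.14, -0.34])]
holes [('s0', [0.06, 0.56]), ('s3', [-0.21, 0.45]), ('s4', [0.24, 0.47]), ('s5', [0.2, 0.55]), ('s6', [0.37, 0.42])]
screw [('s0', [0.5, 0.09]), ('s3', [0.48, 0.06]), ('s4', [0.58, -0.12]), ('s5', [0.43, 0.15]), ('s6', [0.47, 0.4])]
```

The fixed features "move" by the same sub-pixel amount, so that's noise and the stop has not moved. Keep creeping.

```bash
python3 -m pendant '[[[1,0.0001,-0.0004,0,0],[1,0.0001,-0.0004,0,0]]]'|grep -E 'pos|force'
```

```text
eef_pos: [543.7, 67.7, 23.4]
force: [-3.9, 7.4, 4.6]
```

```bash
python3 -m pendant '[[[1,0.0001,-0.0004,0,0],[1,0.0001,-0.0004,0,0]]]'|grep -E 'pos|force'
```

```text
eef_pos: [543.7, 67.6, 23.4]
force: [-4.4, 9.7, 3.7]
```

```bash
python3 -m pendant '[[[1,0.0001,-0.0004,0,0],[1,0.0001,-0.0004,0,0]]]'|grep -E 'pos|force'
```

```text
eef_pos: [543.7, 67.6, 23.4]
force: [-4.6, 11.5, 4.7]
```

```bash
python3 -m pendant '[[[1,0.0001,-0.0004,0,0],[1,0.0001,-0.0004,0,0],[1,0.0001,-0.0004,0,0],[1,0.0001,-0.0004,0,0]]]'|grep -E 'pos|force'
```

```text
eef_pos: [543.7, 67.6, 23.4]
force: [-4.0, 14.7, 4.7]
```

```bash
python3 -m pendant '[[[1,0,0,0,0],[1,0,0,0,0]]]' 20|grep -E 'pos|force|grip'; python3 -m pendant '[[[-1,0,0,0,0],[-1,0,0,0,0],[-1,0,0,0,0],[-1,0,0,0,0],[-1,0,0,0,0],[-1,0,0,0,0],[-1,0,0,0,0],[-1,0,0,0,0]]]' 20|grep -E 'pos|force|grip'; python3 -c "
from h import *
cap('side','s8');crop('s8',230,190,350,320,4.5,'c14')"
```

```text
eef_pos: [543.7, 67.6, 23.4]
force: [-4.5, 14.8, 5.6]
grip_width: 0.493
eef_pos: [544.6, 65.5, 23.4]
force: [-0.4, -0.2, 0.3]
grip_width: 0.998
```

View pics/c14.png

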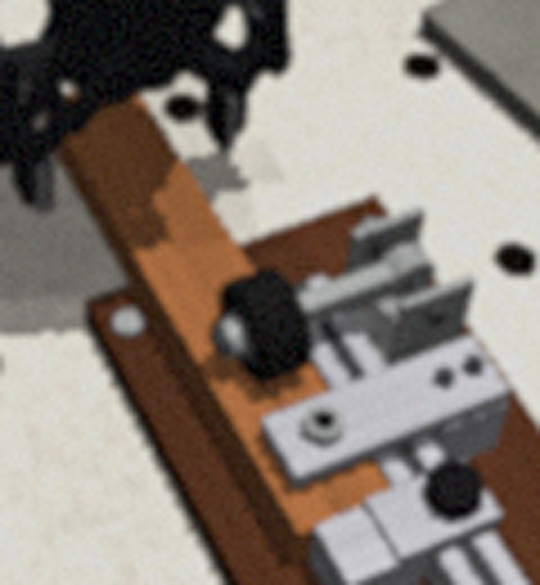

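Released cleanly: forces are near zero and the batten is against the stop. Draw back upwards.

```bash
python3 -m pendant '[[[-1,0,0,0.01,0],[-1,0,0,0.03,0],[-1,0,0,0.06,0],[-1,0,0,0.1,0],[-1,0,0,0.14,0],[-1,-0.03,0.03,0.16,0],[-1,-0.06,0.07,0.16,0],[-1,-0.09,0.11,0.16,0],[-1,-0.12,0.15,0.16,0],[-1,-0.13,0.19,0.16,0],[-1,-0.13,0.19,0.16,0]]]'; python3 -c "
from h import *
cap('side','s9');crop('s9',220,170,380,350,3.3,'c15');cap('top','t9');crop('t9',220,120,410,240,4,'c16')"
```

```text
time_s: 16.25
eef_pos: [412.8, 259.0, 184.4]
ee_rot: [-0.001, 0.995, 0.097, 0.001]
force: [-0.5, -0.6, 0.6]
grip_width: 0.998
```

View pics/c15.png

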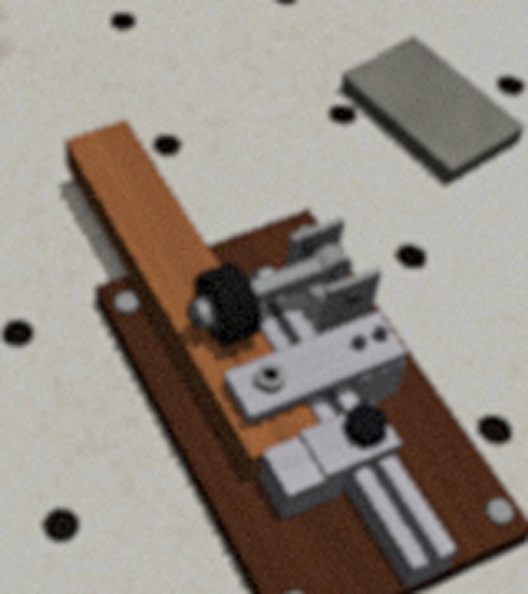

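View pics/c16.png

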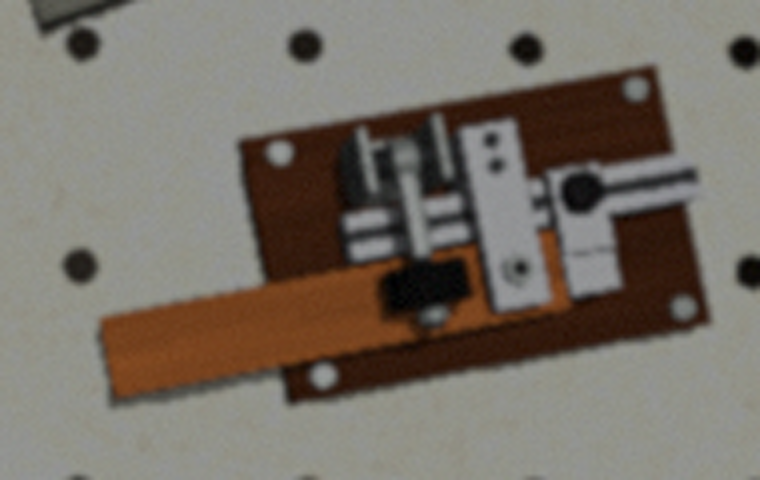

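Run:
```python
from h import *
p=np.load('pics/t9.npz')['p'].astype(float)
R=cv2.GaussianBlur(p[...,0]-p[...,2],(0,0),0.8)
# batten upper edge: orange (R-B high) over bench and over dark bed ; columns 248..312
up=[];lo=[]
for c in range(250,312):
    col=R[:,c]; guess=120+(320-(4*(c-220)-100)*0.225)/4
    g0=int(guess); seg=col[g0-5:g0+6]; k=np.argmax(np.diff(seg)); hi=col[g0+4:g0+14].mean()
    base=seg[:3].mean(); t=(base+hi)/2
    for i in range(10):
        if seg[i]<t<=seg[i+1]: up.append((c,g0-5+i+(t-seg[i])/(seg[i+1]-seg[i])));break
up=np.array(up)
w=jig(world('top',None,up,46))
for sel,nm in((w[:,0]<-5,'off bed'),(w[:,0]>5,'on bed'),(w[:,0]>-999,'all')):
    a=np.polyfit(w[sel,0],w[sel,1],1); r=w[sel,1]-np.polyval(a,w[sel,0]); print(nm,sel.sum(),'slope',a[0].round(4),'y@0',a[1].round(2),'y@60',np.polyval(a,60).round(2),r.std().round(2))
print(w[::8].round(1))
d=np.load('pics/t9.npz')['d']
print(jig(world('top',d,[(252,208),(270,204),(290,200),(308,195)])).round(1))
# bed far edge direction for reference
q=np.array([(240,142),(655,67),(710,322),(288,402)])/4+[220,120]
print(jig(world('top',None,q,18)).round(1))
q=np.array([(347,262),(470,243)])/4+[220,120]
print('fence',jig(world('top',None,q,40)).round(1))
```

```text
off bed 37 slope 0.0128 y@0 17.01 y@60 17.78 0.12
on bed 21 slope 0.0325 y@0 17.35 y@60 19.3 0.22
all 62 slope 0.0226 y@0 17.52 y@60 18.87 0.27
[[-84.2  15.9  28. ]
 [-66.9  16.1  28. ]
 [-49.6  16.2  28. ]
 [-32.1  16.6  28. ]
 [-14.7  16.8  28. ]
 [  2.9  17.3  28. ]
 [ 20.5  18.1  28. ]
 [ 38.2  19.1  28. ]]
[[-83.9  -5.4  27.4]
 [-44.8  -4.1  28.3]
 [ -1.2  -3.5  27.8]
 [ 38.8  -0.1  27.7]]
[[ -0.3  99.3  -0. ]
 [239.2  99.4  -0. ]
 [238.7 -47.4  -0. ]
 [ -1.8 -47.4  -0. ]]
fence [[ 41.3  20.9  22. ]
 [109.1  18.9  22. ]]
```

The far-edge fit suggests the rear may stand 1–2 mm off the fence (slope about 0.013–0.02), which is too close to the 2 mm limit. I'll close the fingers and nudge the batten's near side gently towards the fence at x≈40 mm.

```bash
python3 -m pendant '[[[1,0.013,-0.04,0,0],[1,0.026,-0.08,0,0],[1,0.039,-0.12,0,0],[1,0.052,-0.16,0,0],[1,0.065,-0.2,0,0],[1,0.078,-0.24,0,0],[1,0.086,-0.27,0,0],[1,0.093,-0.29,0,0],[1,0.093,-0.29,-0.03,0],[1,0.093,-0.29,-0.07,0],[1,0.093,-0.29,-0.1,0],[1,0.093,-0.29,-0.1,0],[1,0.093,-0.29,-0.1,0]]]' 40; python3 -c "
from h import *
print(jig(monitor.sense()['eef_pos'][None]))
cap('side','s10');crop('s10',180,130,400,350,2.6,'c17')"
```

```text
time_s: 17.65
eef_pos: [507.9, -35.5, 84.4]
ee_rot: [0.0, 0.996, 0.094, 0.0]
force: [-0.3, 0.2, 1.1]
grip_width: 0.002
[[ 44.67749093 -58.81836637  66.39580668]]
```

View pics/c17.png

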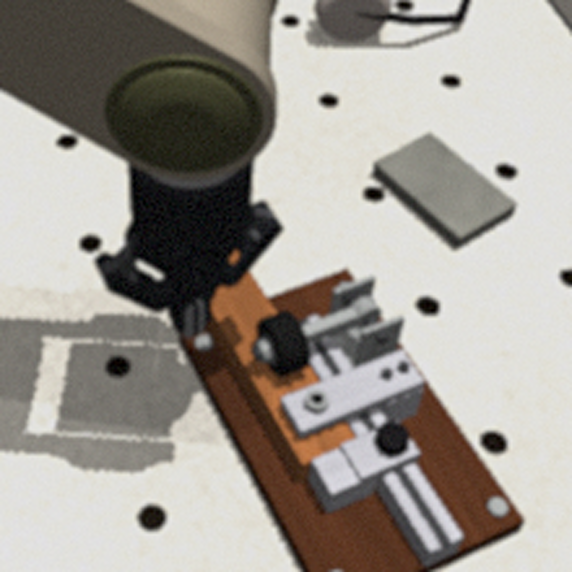

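```bash
python3 -m pendant '[[[1,-0.004,0.02,0,0],[1,-0.004,0.02,-0.025,0],[1,-0.004,0.02,-0.05,0],[1,-0.004,0.02,-0.05,0],[1,-0.004,0.02,-0.05,0]]]'; python3 -c "
from h import *
print(jig(monitor.sense()['eef_pos'][None]))
cap('side','s11');crop('s11',200,170,340,310,4,'c18')"
```

```text
time_s: 18.2
eef_pos: [504.5, -14.9, 35.1]
ee_rot: [0.0, 0.996, 0.095, 0.001]
force: [0.3, -0.7, -0.2]
grip_width: 0.001
[[ 23.77117462 -58.2583953   17.07613638]]
```

View pics/c18.png

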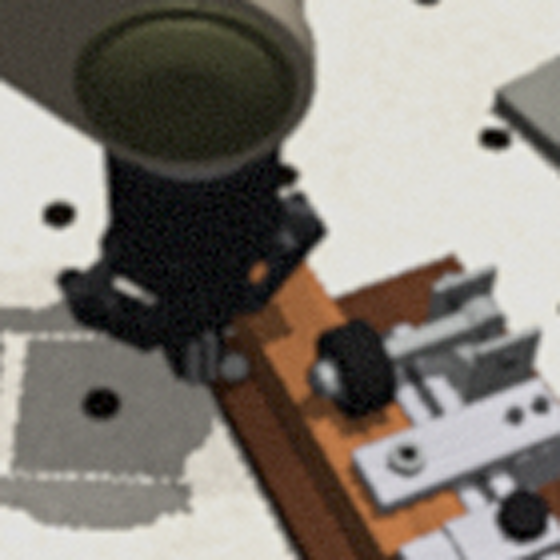

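```bash
python3 -m pendant '[[[1,0.005,0.001,0,0],[1,0.01,0.002,0,0],[1,0.01,0.002,0,0]]]'|grep -E 'pos|force'; python3 -m pendant '[[[1,0.003,0.0006,0,0],[1,0.003,0.0006,0,0]]]'|grep -E 'pos|force'; python3 -m pendant '[[[1,0.002,0.0004,0,0],[1,0.002,0.0004,0,0]]]'|grep -E 'pos|force'
```

```text
eef_pos: [514.6, -12.5, 34.0]
force: [-0.3, -0.1, -0.7]
eef_pos: [516.9, -11.8, 33.5]
force: [-0.3, 0.9, 0.2]
eef_pos: [518.8, -11.5, 33.4]
force: [-0.2, -1.1, 0.3]
```

```bash
python3 -m pendant '[[[1,0.0015,0.0003,0,0],[1,0.0015,0.0003,0,0]]]'|grep -E 'pos|force'
```

```text
eef_pos: [520.2, -11.2, 33.4]
force: [0.1, 1.4, -0.0]
```

```bash
python3 -m pendant '[[[1,0.0015,0.0003,0,0],[1,0.0015,0.0003,0,0]]]'|grep -E 'pos|force'
```

```text
eef_pos: [521.8, -10.9, 33.4]
force: [-0.4, -0.7, -0.6]
```

```bash
python3 -m pendant '[[[1,0.0015,0.0003,0,0],[1,0.0015,0.0003,0,0]]]'|grep -E 'pos|force'
```

```text
eef_pos: [523.1, -10.5, 33.4]
force: [0.1, -0.1, 0.0]
```

```bash
python3 -m pendant '[[[1,0.0015,0.0003,0,0],[1,0.0015,0.0003,0,0]]]'|grep -E 'pos|force'
```

```text
eef_pos: [523.8, -10.2, 33.3]
force: [-3.9, -0.3, 1.9]
```

```bash
python3 -m pendant '[[[1,0.001,0.0002,0,0],[1,0.001,0.0002,0,0]]]'|grep -E 'pos|force'
```

```text
eef_pos: [524.4, -10.0, 33.2]
force: [-6.8, -1.0, 4.4]
```

```bash
python3 -m pendant '[[[1,0.001,0.0002,0,0],[1,0.001,0.0002,0,0]]]'|grep -E 'pos|force'
```

```text
eef_pos: [525.0, -9.7, 33.2]
force: [-9.6, -1.2, 5.2]
```

```bash
python3 -m pendant '[[[1,0.001,0.0002,0,0],[1,0.001,0.0002,0,0]]]'|grep -E 'pos|force'
```

```text
eef_pos: [525.7, -9.4, 33.1]
force: [-11.3, -0.6, 6.6]
```

```bash
python3 -m pendant '[[[1,0.001,0.0002,0,0],[1,0.001,0.0002,0,0]]]'|grep -E 'pos|force'
```

```text
eef_pos: [526.5, -9.0, 33.1]
force: [-11.3, -0.0, 8.1]
```

```bash
python3 -m pendant '[[[1,0.0007,0.0001,0,0],[1,0.0007,0.0001,0,0]]]'|grep -E 'pos|force'
```

```text
eef_pos: [527.1, -8.8, 33.1]
force: [-12.2, 0.1, 9.0]
```

```bash
python3 -m pendant '[[[1,0.0007,0.0001,0,0],[1,0.0007,0.0001,0,0]]]'|grep -E 'pos|force'; python3 -c "
from h import *
cap('side','s12');crop('s12',200,170,340,310,4,'c19');cap('top','t12');crop('t12',220,120,410,240,4,'c20')"
```

```text
eef_pos: [527.7, -8.6, 33.1]
force: [-12.5, 2.0, 8.0]
```

View pics/c20.png

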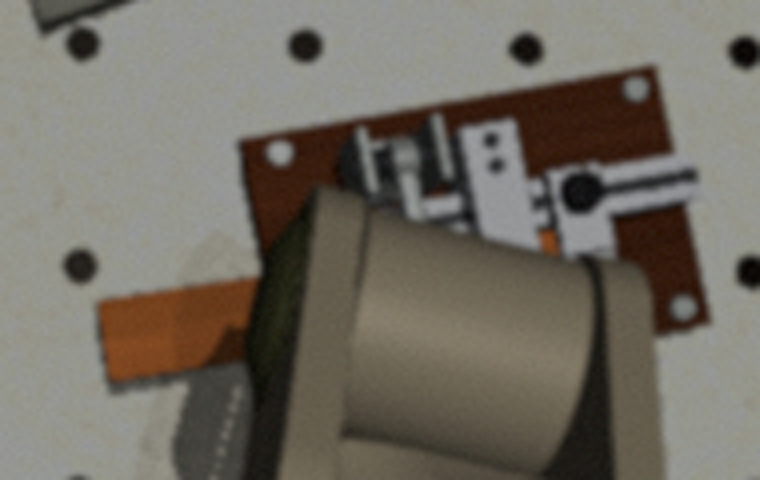

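View pics/c19.png

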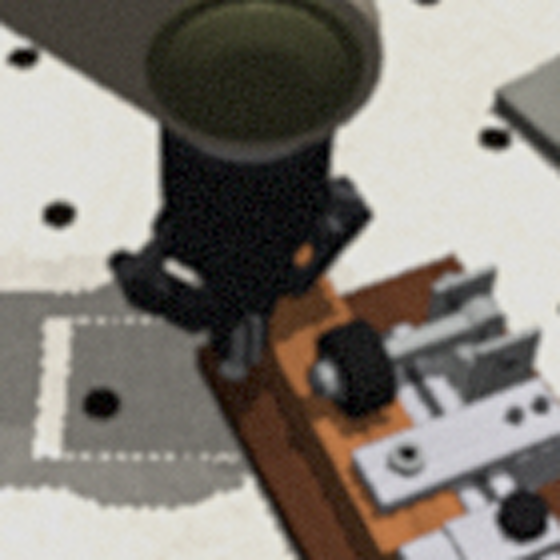

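```bash
cat > e.py <<'E'
from h import *
import sys
def run(f,c0,c1,sl=0.225,y0=320,top=True):
    p=np.load(f'pics/{f}.npz')['p'].astype(float)
    R=cv2.GaussianBlur(p[...,0]-p[...,2],(0,0),0.7)
    out=[]
    for c in range(c0,c1):
        col=R[150:235,c]; hi=np.percentile(col,90); m=col
        t=hi/2+ (5)
        idx=np.where(m>t)[0]
        if len(idx)<8: continue
        i=idx[0]; u=150+i-1+(t-m[i-1])/(m[i]-m[i-1]) 
        j=idx[-1]; l=150+j+(m[j]-t)/(m[j]-m[j+1])
        out.append((c,u,l))
    o=np.array(out); 
    for k,nm in((1,'far edge'),(2,'near edge')):
        w=jig(world('top',None,o[:,[0,k]],46)); a=np.polyfit(w[:,0],w[:,1],1); print(f,nm,'slope %.4f y@-90 %.2f y@0 %.2f sd %.2f  x %.0f..%.0f'%(a[0],np.polyval(a,-90),a[1],(w[:,1]-np.polyval(a,w[:,0])).std(),w[0,0],w[-1,0]))
run('t9',250,284); run('t12',250,270)
E
python3 e.py
```

```text
t9 far edge slope 0.0095 y@-90 15.83 y@0 16.69 sd 0.11  x -84..-13
t9 near edge slope 0.0067 y@-90 -26.80 y@0 -26.20 sd 0.13  x -92..-21
t12 far edge slope -0.0203 y@-90 24.48 y@0 22.65 sd 0.16  x -83..-42
t12 near edge slope -0.0195 y@-90 -18.25 y@0 -20.00 sd 0.17  x -91..-50
```

The push worked, but it pivoted the batten on the fence's start: slope was +0.008 before with y≈−3.5, and is now about −0.02 with the rear towards the fence. I'll square it by pushing near the front (x≈130), with the tool turned 90° so the knuckles clear the roller.

```bash
python3 -m pendant '[[[1,-0.008,-0.0015,0,0],[1,-0.015,-0.003,0,0],[1,-0.015,-0.003,0.03,-8],[1,-0.015,-0.003,0.06,-16],[1,-0.013,-0.02,0.06,-24],[1,-0.011,-0.04,0.06,-32],[1,-0.009,-0.06,0.06,-40],[1,-0.006,-0.08,0.06,-48],[1,-0.003,-0.1,0.06,-56],[1,0.001,-0.108,0.06,-64],[1,0.001,-0.108,0.06,-72],[1,0.001,-0.108,0.06,-80],[1,0.001,-0.108,0.06,-88],[1,0.001,-0.108,0.06,-90],[1,0.001,-0.108,0.06,-90],[1,0.001,-0.108,0.06,-90]]]'; python3 -c "
from h import *
print(jig(monitor.sense()['eef_pos'][None]))
cap('side','s13');crop('s13',200,130,400,330,3,'c21')
cap('top','t13')
import e
e.run('t13',250,280)"
```

```text
time_s: 22.65
eef_pos: [530.9, -117.4, 93.4]
ee_rot: [-0.0, 0.771, -0.637, 0.0]
force: [-0.1, 0.0, -0.1]
grip_width: -0.001
[[129.39070308 -51.81392993  75.4250555 ]]
t9 far edge slope 0.0095 y@-90 15.83 y@0 16.69 sd 0.11  x -84..-13
t9 near edge slope 0.0067 y@-90 -26.80 y@0 -26.20 sd 0.13  x -92..-21
t12 far edge slope -0.0203 y@-90 24.48 y@0 22.65 sd 0.16  x -83..-42
t12 near edge slope -0.0195 y@-90 -18.25 y@0 -20.00 sd 0.17  x -91..-50
t13 far edge slope -0.0299 y@-90 24.62 y@0 21.93 sd 0.09  x -83..-20
t13 near edge slope -0.0296 y@-90 -18.10 y@0 -20.76 sd 0.20  x -91..-28
```

View pics/c21.png

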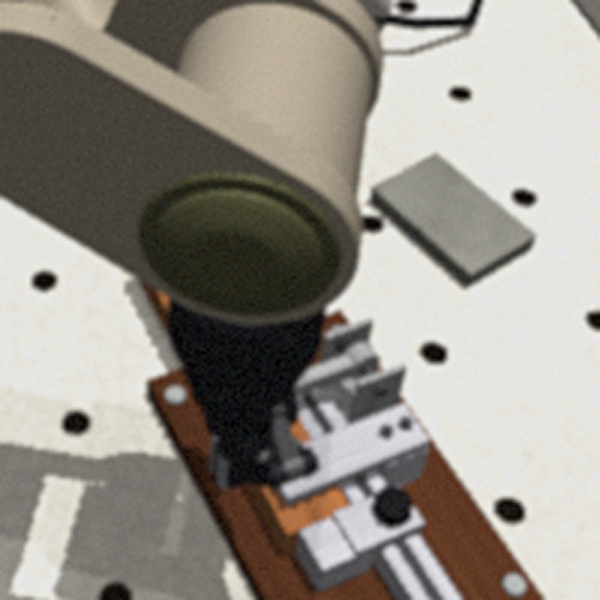

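View pics/t13.png

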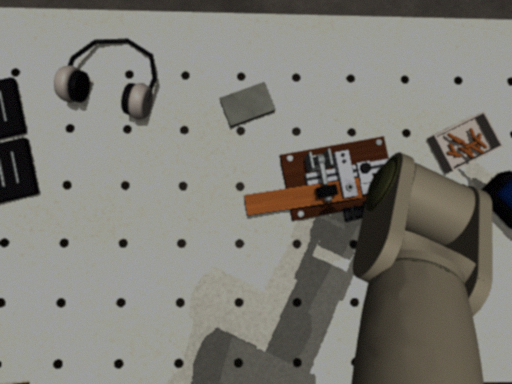

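```bash
python3 -m pendant '[[[1,0,0,-0.025,0],[1,0,0,-0.045,0],[1,0,0,-0.056,0],[1,0,0,-0.056,0],[1,0,0,-0.056,0]]]'|grep -E 'pos|force'; python3 -m pendant '[[[1,0.006,0.001,0,0],[1,0.01,0.002,0,0],[1,0.01,0.002,0,0]]]'|grep -E 'pos|force'; python3 -c "
from h import *
cap('side','s14');crop('s14',240,190,380,330,4.2,'c22')"
```

```text
eef_pos: [531.4, -117.4, 38.0]
force: [-1.0, 0.1, -0.1]
eef_pos: [541.8, -115.2, 37.9]
force: [0.0, 0.4, -0.8]
```

View pics/c22.png

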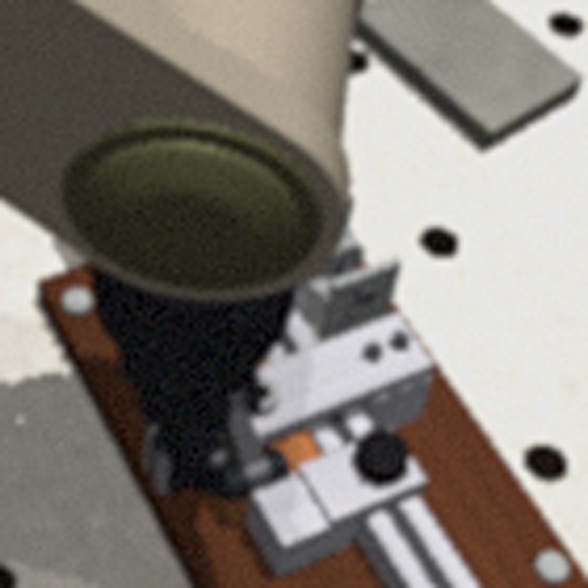

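```bash
python3 -m pendant '[[[1,0.002,0.0004,0,0],[1,0.002,0.0004,0,0]]]'|grep -E 'pos|force'; python3 -m pendant '[[[1,0.001,0.0002,0,0],[1,0.001,0.0002,0,0]]]'|grep -E 'pos|force'; python3 -m pendant '[[[1,0.001,0.0002,0,0],[1,0.001,0.0002,0,0]]]'|grep -E 'pos|force'
```

```text
eef_pos: [543.1, -114.9, 37.5]
force: [0.1, -0.2, 0.1]
eef_pos: [544.0, -114.7, 37.4]
force: [-0.2, 0.1, -0.2]
eef_pos: [545.1, -114.5, 37.4]
force: [0.2, -0.8, -0.8]
```

```bash
python3 -m pendant '[[[1,0.001,0.0002,0,0],[1,0.001,0.0002,0,0]]]'|grep -E 'pos|force'; python3 -m pendant '[[[1,0.001,0.0002,0,0],[1,0.001,0.0002,0,0]]]'|grep -E 'pos|force'
```

```text
eef_pos: [546.1, -114.2, 37.4]
force: [-0.7, -1.3, -0.3]
eef_pos: [547.0, -114.1, 37.4]
force: [0.7, -0.2, 0.8]
```

```bash
python3 -m pendant '[[[1,0.001,0.0002,0,0],[1,0.001,0.0002,0,0]]]'|grep -E 'pos|force'; python3 -m pendant '[[[1,0.001,0.0002,0,0],[1,0.001,0.0002,0,0]]]'|grep -E 'pos|force'
```

```text
eef_pos: [547.4, -114.0, 37.3]
force: [-4.5, -1.8, 2.6]
eef_pos: [548.2, -113.9, 37.3]
force: [-5.1, -1.9, 2.7]
```

```bash
python3 -m pendant '[[[1,0.0008,0.0002,0,0],[1,0.0008,0.0002,0,0]]]'|grep -E 'pos|force'; python3 -m pendant '[[[1,0.0008,0.0002,0,0],[1,0.0008,0.0002,0,0]]]'|grep -E 'pos|force'
```

```text
eef_pos: [549.1, -113.8, 37.3]
force: [-5.5, -2.5, 1.7]
eef_pos: [549.9, -113.7, 37.3]
force: [-5.5, -2.6, 2.8]
```

```bash
python3 -m pendant '[[[1,0.0008,0.0002,0,0],[1,0.0008,0.0002,0,0]]]'|grep -E 'pos|force'
```

```text
eef_pos: [550.3, -113.6, 37.3]
force: [-8.6, -4.5, 3.9]
```

```bash
python3 -m pendant '[[[1,0.0008,0.0002,0,0],[1,0.0008,0.0002,0,0]]]'|grep -E 'pos|force'; python3 -c "
from h import *
cap('top','t15')
import e
e.run('t15',250,284)"|tail -2
```

```text
eef_pos: [550.4, -113.5, 37.3]
force: [-11.9, -4.9, 6.2]
t15 far edge slope 0.0028 y@-90 20.69 y@0 20.95 sd 0.10  x -83..-12
t15 near edge slope 0.0002 y@-90 -21.92 y@0 -21.90 sd 0.17  x -91..-20
```

Flush now: slope ~0, edge at y≈21 in my frame (the fence line), and the force rose at a stall. Back off, then gently re-seat the batten by pushing on its rear end.

```bash
python3 -m pendant '[[[1,-0.008,-0.0015,0,0],[1,-0.016,-0.003,0,0],[1,-0.016,-0.003,0.03,0],[1,-0.016,-0.003,0.07,0],[1,-0.02,0.03,0.07,0],[1,-0.026,0.07,0.07,0],[1,-0.032,0.11,0.07,0],[1,-0.036,0.15,0.07,0],[1,-0.036,0.19,0.07,0],[1,-0.03,0.23,0.07,0],[1,-0.021,0.258,0.07,0],[1,-0.021,0.258,0.07,0],[1,-0.021,0.258,0.03,0],[1,-0.021,0.258,0.0,0],[1,-0.021,0.258,-0.004,0],[1,-0.021,0.258,-0.004,0]]]'; python3 -c "
from h import *
print(jig(monitor.sense()['eef_pos'][None]))
cap('side','s16');crop('s16',190,120,340,320,3,'c23')"
```

```text
time_s: 27.45
eef_pos: [531.1, 144.6, 33.6]
ee_rot: [0.0, 0.771, -0.637, -0.0]
force: [0.6, 0.7, 0.3]
grip_width: -0.003
[[-127.79555211   -1.88436401   15.57394975]]
```

View pics/c23.png

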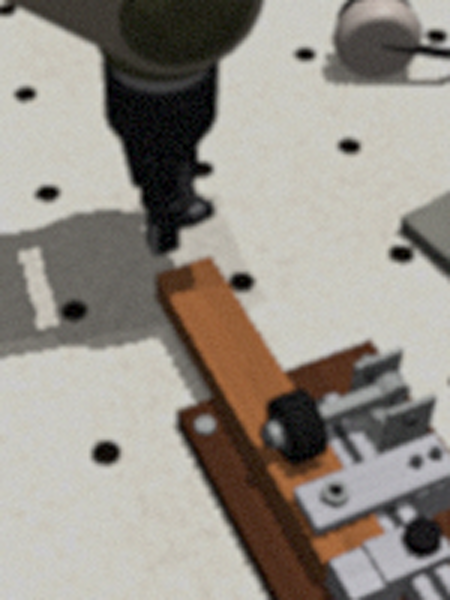

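```bash
python3 -m pendant '[[[1,0.004,-0.005,0,0],[1,0.004,-0.01,0,0],[1,0.004,-0.01,0,0]]]'|grep -E 'pos|force'; python3 -m pendant '[[[1,0.0004,-0.002,0,0],[1,0.0004,-0.002,0,0]]]'|grep -E 'pos|force';python3 -m pendant '[[[1,0.0004,-0.002,0,0],[1,0.0004,-0.002,0,0]]]'|grep -E 'pos|force'
```

```text
eef_pos: [535.7, 134.3, 34.2]
force: [-0.1, 0.2, -0.1]
eef_pos: [535.7, 132.9, 33.6]
force: [0.4, 0.5, 0.0]
eef_pos: [536.0, 131.0, 33.4]
force: [-0.6, 0.6, -0.1]
```

```bash
python3 -m pendant '[[[1,0.0002,-0.001,0,0],[1,0.0002,-0.001,0,0]]]'|grep -E 'pos|force'
```

```text
eef_pos: [536.2, 130.1, 33.4]
force: [0.6, 0.8, 0.5]
```

```bash
python3 -m pendant '[[[1,0.0002,-0.001,0,0],[1,0.0002,-0.001,0,0]]]'|grep -E 'pos|force'
```

```text
eef_pos: [536.4, 129.1, 33.4]
force: [0.0, -0.7, -0.3]
```

```bash
python3 -m pendant '[[[1,0.0002,-0.001,0,0],[1,0.0002,-0.001,0,0]]]'|grep -E 'pos|force'
```

```text
eef_pos: [536.6, 128.0, 33.4]
force: [1.1, -0.5, 0.6]
```

```bash
python3 -m pendant '[[[1,0.0002,-0.0008,0,0],[1,0.0002,-0.0008,0,0]]]'|grep -E 'pos|force'
```

```text
eef_pos: [536.7, 127.8, 33.4]
force: [-0.7, 3.9, 0.1]
```

```bash
python3 -m pendant '[[[1,0.0002,-0.0008,0,0],[1,0.0002,-0.0008,0,0]]]'|grep -E 'pos|force'
```

```text
eef_pos: [536.7, 127.1, 33.4]
force: [-0.6, 5.2, 0.5]
```

```bash
python3 -m pendant '[[[1,0.0002,-0.0008,0,0],[1,0.0002,-0.0008,0,0]]]'|grep -E 'pos|force'
```

```text
eef_pos: [536.8, 126.7, 33.4]
force: [-1.7, 7.2, 1.2]
```

```bash
python3 -m pendant '[[[1,0.0002,-0.0008,0,0],[1,0.0002,-0.0008,0,0]]]'|grep -E 'pos|force'
```

```text
eef_pos: [536.9, 126.5, 33.4]
force: [-2.5, 11.5, 1.4]
```

Contact, about 1 mm of sliding at 5 N, then a stall at 11.5 N: seated on the stop. Withdraw and check.

```bash
python3 -m pendant '[[[1,-0.001,0.006,0,0],[1,-0.003,0.015,0,0],[1,-0.006,0.03,0,0],[1,-0.006,0.03,0.04,0],[1,-0.006,0.04,0.08,0],[1,-0.03,0.07,0.11,0],[1,-0.06,0.11,0.14,0],[1,-0.1,0.14,0.15,0],[1,-0.1,0.14,0.15,0],[1,-0.1,0.14,0.15,0]]]'; python3 -c "
from h import *
cap('top','t17');cap('side','s17');crop('s17',220,170,380,350,3.3,'c24')
import e
e.run('t17',250,284)"|tail -2
```

```text
time_s: 30.6
eef_pos: [436.5, 266.2, 183.9]
ee_rot: [-0.0, 0.772, -0.636, 0.0]
force: [0.1, 0.4, -0.6]
grip_width: -0.004
t17 far edge slope 0.0006 y@-90 20.76 y@0 20.81 sd 0.10  x -83..-12
t17 near edge slope -0.0001 y@-90 -21.91 y@0 -21.92 sd 0.16  x -91..-20
```

View pics/c24.png

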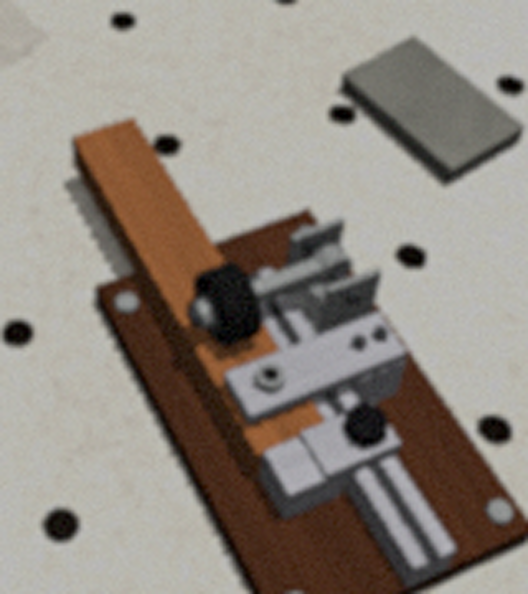

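View pics/t17.png

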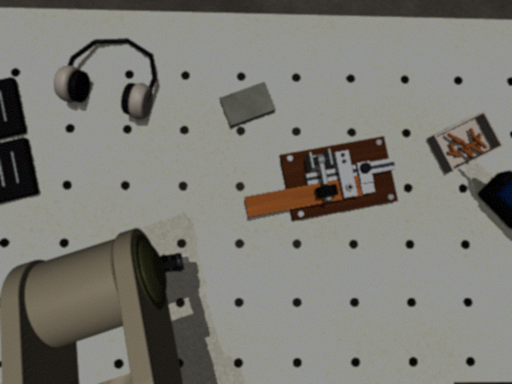

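The batten lies along the fence (slope ~0.000), butted against the stop with the roller on it. The bystanders sit at the same pixels as at the start, and the robot is clear. Handing in.

```bash
python3 -c "
from h import *
print(order.finish_job())"
```

```text
the job is handed in; nothing more can be done
None
```

I loaded the batten into the drilling jig and handed the job in at about 31 s. My last checks put it flat, along the fence and against the stop, with the roller on it. The hand-in gives no verdict.

**What I did**
- I gripped the batten near its rear end, felt for the bed and pushed the front end in under the roller, which took about 10 N.
- I crept it to the stop until it stalled with roughly 7 N on the stop, then let go.
- The check after letting go disagreed with what I wanted: the batten stood about 3 mm off the fence.
- My first sideways nudge swung it past square (about 0.03 rad). A second nudge near the front brought it flush with the fence.
- I then pressed lightly on its rear end to re-seat it. It slid about 1 mm and stalled at about 11.5 N of push, roughly 6 N of that on the stop.

**Last checks**
- **Fence:** the batten lies within about 0.001 rad of the fence direction. Its edge is on the fence line, within the roughly 1 mm I can measure.
- **Stop:** the batten's end is against the stop in the side picture.
- **Stop shift:** my push never came near its 20 N slip limit. Part-way through, an image comparison showed no shift larger than the picture noise, which is itself up to about 1 mm. I did not repeat it at the end.
- **Roller:** it sits on the batten in the pictures, but I could not measure its pressure directly.
- **Surroundings:** the bystanders show no movement in the last picture, and the arm is clear with contact forces near zero.

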